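# Tap a wooden nut blank on the angle jig

### The job

Finish tapping the nut blank on the sloping jig: grip the tap's T-handle, drive it clockwise half a turn until its red end points straight uphill, ease it back a quarter turn to clear the chips, drive it half a turn forward and a quarter back once more, then half a turn forward until the brass collar sits home on the wood (the red end then points downhill again). Let go of the handle and back off; keep clear of the lamp over the jig, and leave the hammer, wax tin and spare blank where they are.

Things in the scene. Friction and masses are not known exactly. Their poses are not given: they have to be found in the camera images.
- handle (a point): Middle of the tap's T-handle, on the tap's axis: a silvery bar 110 mm long, 20 mm wide, 20 mm tall along the tap, its last 37 mm red at one end. z runs along the tap, away from the wood, leaning 30 degrees from vertical to the jig's downhill side; -x points along the bar to the red end; the flat sides to grip face +y and -y. Bar's underside: 50 mm off the blank's top face, 45 mm when home.
- red_end (a point): Middle of the end face of the handle's red end, 55 mm from the handle's middle; axes as for the handle.
- collar (a point): Centre of the underside of the tap's brass collar, on the tap's axis: 40 mm across, 10 mm thick, its top 35 mm below the bar's underside, joined to it by a 17 mm shank. It stands 5 mm off the wood at tap angle 0 and rests on it when home: the tap moves 5 mm along its axis per turn. Axes as for the handle.
- tap (a joint): Tap angle, rad, grows as it is driven in (clockwise seen from the handle's side). 0: red end straight downhill; 1.571: to the jig's left (+y); 3.142: straight uphill; 4.712: to the jig's right; 6.283: downhill again, brass collar home; hard stop at 6.30. Starts between -0.6 and 0.6, turns stiffly (about 0.1 N m), stays where left.
- jig: Angle jig, white base, fixed to the table, base 250 x 180 mm; origin on the table, x horizontally uphill (away from the robot), y left. Its board rises to +x at 30 degrees; on it a 90 x 90 x 45 mm wooden nut blank between two low blue clamps (7 mm above the blank, 62 mm beside the tap's axis). Handle's middle at tap angle 0: (-0.022, 0, 0.176) m; tap's axis along (-0.5, 0, 0.866), in this frame.
- lamp: LED work lamp fixed to the jig, sharing its origin and axes. Aluminium bar 36 x 280 x 24 mm along y, underside 0.458 m above the table, over x -0.014 to 0.022, y -0.22 to 0.06: above the handle's uphill half, 0.28 m over it, so the gripper has to come in tilted, along the tap's axis. Its 18 mm post stands at (0.09, -0.215).
- hammer: Claw hammer, 280 mm long, yellow grip, lying loose to the left of the jig; leave alone.
- wax: Round steel wax tin with brass lid, 60 mm across and 30 mm tall, loose, to the right of the jig; leave alone.
- spare: Spare nut blank, 90 x 90 x 45 mm light wood with a 22 mm hole, loose, further right; leave alone.

How it is judged:
By the outcome, as a careful person would: the job done as asked, in the order asked, and still so for the second after the job is handed in, with the robot touching nothing.
It also fails if it takes over 72 s, if anything falls off the work surface, if the arm or the gripper's body presses on something with over 40 N, if the wrist force passes 120 N, or if a joint passes its speed limit or range.

### The arm

A 6-joint arm with a two-finger parallel gripper is mounted at the origin on the work surface. World frame = base frame: x ahead of the robot, y to its left, z up, the work surface at z = 0. Lengths are in mm, angles in rad, forces in N, time in s.
With the tool pointing down it reaches from about 275 to 1000 mm from the base axis. Payload 8.4 kg.
Tool frame: the origin (TCP) lies midway between the tips of the shut fingers; the grasp point (between the pads) lies 19 mm behind it; z points along the fingers, y is the direction in which the jaws open and shut (so a half turn about z gives the same grasp; the last joint's range is limited). The gripper opens to 85 mm and grips with 20 to 120 N. Pads are 22 mm wide; open, the fingers measure 114 mm over their backs; the gripper's body (76 mm by 85 mm) begins 54 mm behind the grasp point. The pads swing forward as they close: fully open they stand 13 mm farther back than shut.
Start: joints at [-1.17, 0.353, 1.633, -0, 1.155, -0.002], TCP at [244.996, -574.982, 203.981] pointing down, gripper open.
Joint ranges: [-2.63, 2.63], [-0.92, 2.1], [0.06, 2.66], [-1.3, 4.44], [0, 2.69], [-3.02, 3.02]. Speed limits (rad/s): [2.22, 2.22, 2.79, 3.14, 3.14, 3.14].

### API

Orientations are given as [roll, pitch, yaw] about the fixed x, y, z axes, in that order (R = Rz(yaw) Ry(pitch) Rx(roll)).
In Python, from rig import * gives the robot as it stands.
- The arm moves only by the tool play_rows, never from a script. Its argument "moves" is a list of rows, each a list of 3 entries, a list of its own where there are three numbers: the shift along the tool's x, y, z in m, then the turn, a rotation vector about the tool's x, y, z in rad, then the opening in per cent of the stroke, from 0 (shut) to 100 (fully open). In form: [[[x, y, z], [rx, ry, rz], fingers], ...]. A call has 1 to 20 rows; each row shifts and turns the commanded pose from where the row before left it, along the tool's axes as they then stand; what a row does not reach is not made up. A row lasts 1/10 s, in which the tool goes at most 50 mm and 8.59 degrees, less where a joint would pass 70% of its speed; a pose out of reach is approached as far as the arm can. A call is refused whole if a number of a shift passes 0.05 or a number of a turn 0.15, either way. A call with a gripper value outside its range is refused whole. The fingers move at their own pace and stop on an object; "squeeze" is the grip in N (left out, the last holds). Time passes only in rows, so rows that do not move let the fingers close. It gives the time, the measured TCP pose, the force and the opening at its end, in the units of the state.
- sense(): the state, without advancing time (a new reading comes with each control period).
- grab_frame(name): name is "side" or "top"; returns a dict with "pixels" (400x640x3 uint8, red, green, blue), "intrinsics" (3x3 intrinsics, pixels), "R" (3x3) and "t" (3): a world point X has camera coordinates R X + t. Camera axes: x right, y down, z forward; pixel columns grow to the right and rows downward; lengths in mm; the calibration is good to about 2 mm. A picture is of the moment at which its call begins. There is no depth.
- sign_off(): hands the job in, once; it reports no verdict.
The state is a dict: "clock": time; "qpos": joint angles; "qvel": joint speeds; "joint_efforts": joint torques, N m; "eef_pos": TCP position; "tcp_rot": TCP orientation; "contact_force": force on the tool from outside, world axes, zero at the start; "wrist_torque": the same for the moment, N m; "opening": opening from 0.0 (shut) to 1.0 (fully open).
Only numpy, scipy, OpenCV 4.12 (cv2) and the standard library are available. Lean on these libraries where they do the work, as an engineer would, in place of code of your own. Each camera call takes 0.05 s, during which the arm holds its last target. There are 200 camera calls.

## Working session

There is one attempt and no reset: what is moved stays moved. The work goes in short steps, Python scripts to look and compute and a tool call to move; the robot and the scene stay as the last step left them, time stands still between calls to the robot, and variables do not carry over. Pictures are saved under pics/ and viewed, about 8 in all and at most 12, crops included, and the job is handed in when it is done.

Besides the shell and the picture viewer there is one more tool, called after ">>>" as name(argument=value, ...), one argument or row to a line, values as JSON. play_rows: Moves the arm, as the interface text tells. Its arguments: {"type":"object","properties":{"moves":{"type":"array"},"squeeze":{"type":"number"}},"required":["moves"]}

```bash
ls; mkdir -p pics
python3 - <<'E'
from rig import *
import cv2
for n in("side","top"):
    f=grab_frame(n); cv2.imwrite(f"pics/{n}0.png",f["pixels"][:,:,::-1])
    print(n,f["intrinsics"],f["R"],f["t"], -f["R"].T@f["t"])
print(sense())
E
```

```text
pics
side [[450.25028768   0.         322.15151878]
 [  0.         450.25028768 198.51161157]
 [  0.           0.           1.        ]] [[-0.93959131 -0.34212312 -0.0109516 ]
 [-0.2300047   0.65472288 -0.72002485]
 [ 0.25350741 -0.67401018 -0.69386185]] [528.59899658 193.65460627 968.93012793] [295.57752431 707.12460402 817.52878851]
top [[433.34336618   0.         318.47736395]
 [  0.         433.34336618 198.04122679]
 [  0.           0.           1.        ]] [[ 0.0030753  -0.99998447  0.00464873]
 [-0.99301767 -0.00360202 -0.11791072]
 [ 0.11792563 -0.00425366 -0.99301332]] [  -4.85642357  574.87558406 1275.57425546] [ 420.45364842    2.64022453 1334.46879392]
{'clock': 0.1, 'qpos': array([-1.17037440e+00,  3.53585851e-01,  1.63406271e+00,  3.47361306e-05,
        1.15518247e+00, -2.37132394e-03]), 'qvel': array([-1.35362130e-03, -1.00745564e-03, -1.38371717e-03,  5.20133007e-04,
        1.55215625e-03,  3.27349883e-05]), 'joint_efforts': array([-2.17603636e-03, -6.06360626e+01, -3.42817855e+01, -1.23738487e-04,
        4.08260981e-03, -2.47642811e-05]), 'eef_pos': array([ 244.84248369, -574.548166  ,  203.33115758]), 'tcp_rot': array([-3.14035435e+00, -3.46981102e-05,  4.02779182e-01]), 'contact_force': array([0.46116131, 0.29395838, 0.16393529]), 'wrist_torque': array([-0.06423273, -0.01118406, -0.06313971]), 'opening': 0.9955066304464222}
```

View pics/side0.png

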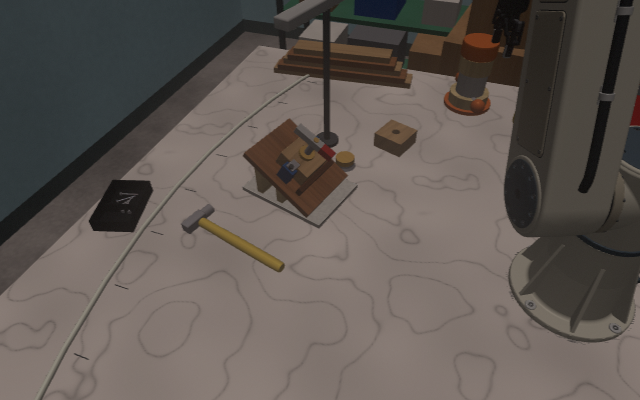

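View pics/top0.png

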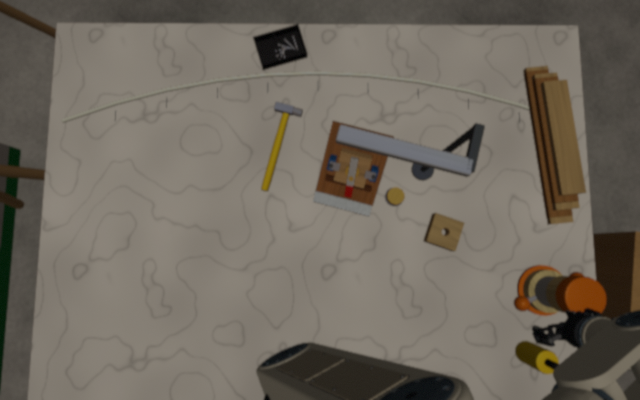

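The side view shows the jig at about (300,175), with the red end at (328,152). In the top view the jig is near (350,165), the red end at (349,191), and the lamp bar runs from (338,132) to (472,168). I'll zoom both.

Run:
```python
import cv2,numpy as np
a=cv2.imread("pics/side0.png")[110:230,230:370];b=cv2.imread("pics/top0.png")[115:220,305:410]
g=lambda i,w:cv2.convertScaleAbs(cv2.resize(i,(w,500),interpolation=cv2.INTER_CUBIC),alpha=1.5,beta=10)
cv2.imwrite("pics/z0.png",np.hstack([g(a,400),g(b,400)])) if 0 else cv2.imwrite("pics/z0.png",np.hstack([cv2.convertScaleAbs(cv2.resize(a,(400,343),interpolation=2),alpha=1.6,beta=10),cv2.convertScaleAbs(cv2.resize(b,(343,343),interpolation=2),alpha=1.6,beta=10)]))
for n in("side","top"):
    i=cv2.imread(f"pics/{n}0.png"); h=cv2.cvtColor(i,cv2.COLOR_BGR2HSV)
    m=(((h[...,0]<8)|(h[...,0]>172))&(h[...,1]>150)&(h[...,2]>60)).astype(np.uint8)
    k,l,s,c=cv2.connectedComponentsWithStats(m)
    print(n,[(s[j].tolist(),c[j].round(1).tolist()) for j in range(1,k) if s[j,4]>8])
    # white base: print mask candidates
    m=((h[...,1]<25)&(h[...,2]>140)).astype(np.uint8)
    k,l,s,c=cv2.connectedComponentsWithStats(m)
    print(n,'white',[(s[j].tolist(),c[j].round(1).tolist()) for j in range(1,k) if s[j,4]>60])
```

```text
side [([630, 95, 10, 31, 186], [636.1, 112.6]), ([321, 144, 14, 13, 79], [327.6, 150.3])]
side white []
top [([344, 186, 10, 12, 83], [348.3, 191.5])]
top white []
```

View pics/z0.png

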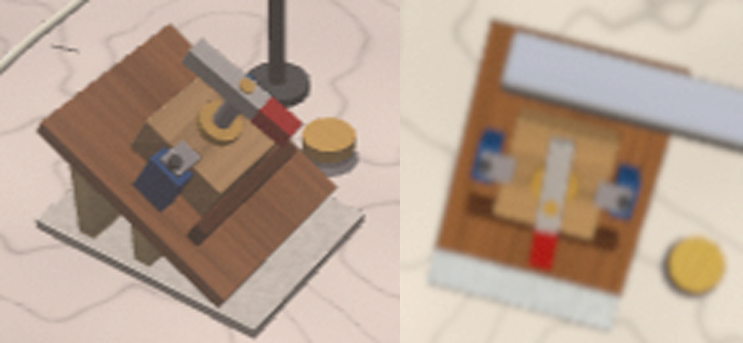

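The zoom shows the bar from the grey end at about (195,55) to the red end at (290,120) in the side crop. In the top crop it runs from (558,140) to (542,270). The jig is yawed about -13° and the tap angle is slightly negative. Next I'll triangulate the top-face corners from a tighter zoom.

Run:
```python
import cv2,numpy as np
a=cv2.imread("pics/side0.png")[118:163,290:340];b=cv2.imread("pics/top0.png")[152:202,330:370]
f=lambda i,k:cv2.convertScaleAbs(cv2.resize(i,None,fx=k,fy=k,interpolation=cv2.INTER_CUBIC),alpha=1.6,beta=10)
A=f(a,9);B=f(b,8)
C=np.zeros((405,450+320,3),np.uint8);C[:405,:450]=A;C[:400,450:]=B
cv2.imwrite("pics/z1.png",C)
```

```text
(no output)
```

View pics/z1.png

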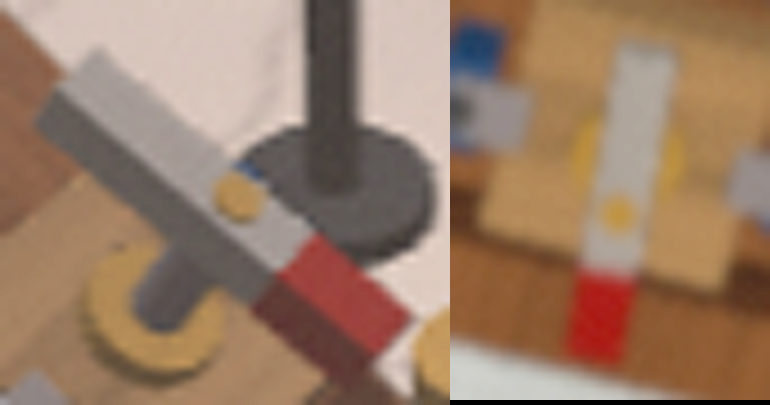

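Corners are readable. In the side crop the red section spans (280,272), (318,235), (412,318), (372,360). In the top crop it spans (583,270), (638,275), (624,364), (567,358), and the brass dot is at (240,198) / (618,214).

```bash
cat > h.py <<'E'
import numpy as np,cv2
from rig import *
from scipy.spatial.transform import Rotation as Ro
def cams():
    return {n:grab_frame(n) for n in("side","top")}
def ray(f,p):
    R,t=np.array(f["R"]),np.array(f["t"]); d=R.T@np.linalg.solve(f["intrinsics"],[p[0],p[1],1.]); return -R.T@t,d/np.linalg.norm(d)
def plane(f,p,z):
    o,d=ray(f,p); return o+d*(z-o[2])/d[2]
def tri(fs,ps,ft,pt):
    A=np.zeros((3,3));b=np.zeros(3);L=[]
    for f,p in((fs,ps),(ft,pt)):
        o,d=ray(f,p);P=np.eye(3)-np.outer(d,d);A+=P;b+=P@o;L.append((o,P))
    X=np.linalg.solve(A,b); return X,[round(float(np.linalg.norm(P@(X-o))),1) for o,P in L]
E
python3 - <<'E'
from h import *
c=cams();s,t=c["side"],c["top"]
S=lambda x,y:((x+.5)/9-.5+290,(y+.5)/9-.5+118)
T=lambda x,y:((x-450+.5)/8-.5+330,(y+.5)/8-.5+152)
P=[]
for a,b in(((280,272),(583,270)),((318,235),(638,275)),((412,318),(624,364)),((372,360),(567,358)),((240,198),(618,214)),((155,312),(628,165))):
    X,e=tri(s,S(*a),t,T(*b));P.append(X);print(X.round(1),e)
P=np.array(P); u=P[2]+P[3]-P[0]-P[1];print('len red',np.linalg.norm(u)/2,u/np.linalg.norm(u)); w=P[0]-P[1]+P[3]-P[2];print('wid',np.linalg.norm(w)/2,w/np.linalg.norm(w))
n=np.cross(u,w);print('n',n/np.linalg.norm(n))
for z in(0,6,10):
    q=[plane(s,p,z)[:2] for p in((319.3,227.9),(357.4,185.2),(243.3,187.7))]+[plane(t,p,z)[:2] for p in((314.2,201.6),(369.9,215.4))]
    print(z,np.round(q,1).tolist())
    for i,j in((0,1),(2,0),(3,4)): 
        d=np.subtract(q[i],q[j]);print(np.hypot(*d).round(1),np.degrees(np.arctan2(d[1],d[0])).round(1))
E
```

```text
[592.9 -77.4 173.8] [0.4, 0.4]
[590.3 -96.3 173. ] [1.5, 1.5]
[562.5 -92.7 155.3] [1.1, 1.1]
[565.5 -72.9 155.1] [0.0, 0.0]
[609.  -88.6 185.8] [1.5, 1.5]
[636.1 -95.9 135.8] [0.2, 0.2]
len red 33.287754101397276 [-0.82850999  0.1208165  -0.54678567]
wid 19.56171686011394 [0.1445699  0.98937727 0.01523711]
n [ 0.54283816 -0.06642709 -0.83720617]
0 [[565.3, 12.8], [522.3, -167.1], [808.9, -56.1], [567.8, 10.1], [525.5, -162.0]]
185.0 76.5
253.1 -15.8
177.3 76.2
6 [[563.4, 17.9], [520.6, -160.7], [805.1, -50.5], [567.1, 10.1], [525.0, -161.3]]
183.7 76.5
251.2 -15.8
176.5 76.2
10 [[562.0, 21.3], [519.5, -156.4], [802.6, -46.7], [566.7, 10.1], [524.7, -160.8]]
182.8 76.5
250.0 -15.8
176.0 76.2
```

```bash
cat >> h.py <<'E'
YAW=np.radians(-15.); H0=np.array([615.3,-90.3,175.]); TH0=0.
RJ=Ro.from_euler('z',YAW).as_matrix(); AX=RJ@[-.5,0,.75**.5]
def target(th,back=0,flip=0):
    """TCP pose holding the handle at tap angle th, 'back' mm withdrawn along the axis"""
    z=-AX; x=RJ@[-.75**.5,0,-.5]
    R=np.c_[x,np.cross(z,x),z]@Ro.from_euler('z',th+flip*np.pi).as_matrix()
    return H0-AX*(5*th/(2*np.pi)+19-back),R
def now():
    s=sense(); return s,s["eef_pos"],Ro.from_euler('xyz',s["tcp_rot"]).as_matrix()
def rows(p,R,n):
    """n equal rows leading from the present pose to p,R"""
    from scipy.linalg import logm,expm
    s,p0,R0=now(); T=np.eye(4);T[:3,:3]=R0.T@R;T[:3,3]=R0.T@(p-p0)/1000
    E=expm(np.real(logm(T))/n); return E[:3,3].round(5).tolist(),Ro.from_matrix(E[:3,:3]).as_rotvec().round(4).tolist()
def err(p,R):
    s,p0,R0=now(); print('shift mm',(R0.T@(p-p0)).round(2),'rot',Ro.from_matrix(R0.T@R).as_rotvec().round(4),'q',s['qpos'].round(3),'t',round(s['clock'],1),'F',s['contact_force'].round(1),'M',s['wrist_torque'].round(2),'op',round(s['opening'],3))
E
python3 - <<'E'
from h import *
p,R=target(-.1,150); print(p)
for n in(15,20,25):print(n,rows(p,R,n))
# path check
from scipy.linalg import logm,expm
s,p0,R0=now();T=np.eye(4);T[:3,:3]=R0.T@R;T[:3,3]=R0.T@(p-p0);L=np.real(logm(T))
for k in np.linspace(0,1,6):print((p0+R0@expm(L*k)[:3,3]).round())
E
```

```text
[551.99342541 -73.33705446 288.51824401]
15 ([0.04202, 0.02982, -0.01375], [-0.0432, -0.0174, -0.1667])
20 ([0.03103, 0.02308, -0.01026], [-0.0324, -0.0131, -0.1251])
25 ([0.02459, 0.01881, -0.00818], [-0.0259, -0.0105, -0.1])
[ 245. -575.  204.]
[ 398. -580.  245.]
[ 533. -506.  283.]
[ 614. -373.  306.]
[ 621. -214.  308.]
[552. -73. 289.]
```

Run:
```python
from h import *
s,p0,R0=now(); w=np.array([340,-260,300.]);print((R0.T@(w-p0)).round(1), rows(w,R0,10))
p,R=target(-.1,150)
from scipy.linalg import logm,expm
T=np.eye(4);T[:3,:3]=R0.T@R;T[:3,3]=R0.T@(p-w);L=np.real(logm(T))
for k in np.linspace(0,1,6):print((w+R0@expm(L*k)[:3,3]).round())
```

```text
[ 210.9 -252.3  -96.2] ([0.02109, -0.02523, -0.00962], [0.0, -0.0, -0.0])
[ 340. -260.  300.]
[ 411. -281.  305.]
[ 483. -264.  311.]
[ 539. -215.  313.]
[ 563. -145.  306.]
[552. -73. 289.]
```

>>> play_rows(
  moves=[
    [[0.011,-0.013,-0.005],[0,0,0],100],
    [[0.022,-0.0255,-0.0097],[0,0,0],100],
    [[0.022,-0.0255,-0.0097],[0,0,0],100],
    [[0.022,-0.0255,-0.0097],[0,0,0],100],
    [[0.022,-0.0255,-0.0097],[0,0,0],100],
    [[0.022,-0.0255,-0.0097],[0,0,0],100],
    [[0.022,-0.0255,-0.0097],[0,0,0],100],
    [[0.022,-0.0255,-0.0097],[0,0,0],100],
    [[0.022,-0.0255,-0.0097],[0,0,0],100],
    [[0.022,-0.0255,-0.0097],[0,0,0],100],
    [[0.011,-0.013,-0.005],[0,0,0],100],
  ],
)

```text
clock: 1.3
eef_pos: [347.5, -250.9, 302.2]
tcp_rot: [3.141, -0.001, 0.404]
contact_force: [0.6, -0.3, -1.1]
opening: 0.998
```

Run:
```python
from h import *
p,R=target(-.1,150); w=np.array([420,-40,310.])
s,p0,R0=now();print(rows(w,R,15))
from scipy.linalg import logm,expm
T=np.eye(4);T[:3,:3]=R0.T@R;T[:3,3]=R0.T@(w-p0);L=np.real(logm(T))
for k in np.linspace(0,1,6):print((p0+R0@expm(L*k)[:3,3]).round())
print(rows(w,R,18))
```

```text
([0.01816, 0.00709, -0.00451], [-0.043, -0.0174, -0.1667])
[ 347. -251.  302.]
[ 404. -239.  315.]
[ 448. -200.  325.]
[ 467. -143.  328.]
[457. -85. 323.]
[420. -40. 310.]
([0.01505, 0.00614, -0.00376], [-0.0359, -0.0145, -0.1389])
```

>>> play_rows(
  moves=[
    [[0.0075,0.0031,-0.0019],[-0.018,-0.0073,-0.07],100],
    [[0.015,0.0061,-0.0038],[-0.036,-0.0145,-0.139],100],
    [[0.015,0.0061,-0.0038],[-0.036,-0.0145,-0.139],100],
    [[0.015,0.0061,-0.0038],[-0.036,-0.0145,-0.139],100],
    [[0.015,0.0061,-0.0038],[-0.036,-0.0145,-0.139],100],
    [[0.015,0.0061,-0.0038],[-0.036,-0.0145,-0.139],100],
    [[0.015,0.0061,-0.0038],[-0.036,-0.0145,-0.139],100],
    [[0.015,0.0061,-0.0038],[-0.036,-0.0145,-0.139],100],
    [[0.015,0.0061,-0.0038],[-0.036,-0.0145,-0.139],100],
    [[0.015,0.0061,-0.0038],[-0.036,-0.0145,-0.139],100],
    [[0.015,0.0061,-0.0038],[-0.036,-0.0145,-0.139],100],
    [[0.015,0.0061,-0.0038],[-0.036,-0.0145,-0.139],100],
    [[0.015,0.0061,-0.0038],[-0.036,-0.0145,-0.139],100],
    [[0.015,0.0061,-0.0038],[-0.036,-0.0145,-0.139],100],
    [[0.015,0.0061,-0.0038],[-0.036,-0.0145,-0.139],100],
    [[0.015,0.0061,-0.0038],[-0.036,-0.0145,-0.139],100],
    [[0.015,0.0061,-0.0038],[-0.036,-0.0145,-0.139],100],
    [[0.015,0.0061,-0.0038],[-0.036,-0.0145,-0.139],100],
    [[0.0075,0.0031,-0.0019],[-0.018,-0.0073,-0.07],100],
  ],
)

```text
clock: 3.2
eef_pos: [417.0, -42.2, 308.7]
tcp_rot: [-3.082, 0.521, 3.004]
contact_force: [-0.1, 0.6, -0.4]
opening: 1.003
```

Run:
```python
from h import *
p,R=target(-.1,60); err(p,R);print(rows(p,R,10))
```

```text
shift mm [-109.61   -7.31  176.72] rot [0.0022 0.0005 0.0076] q [ 0.014 -0.404  2.243 -0.187  0.803 -1.307] t 3.2 F [-0.1  0.6 -0.4] M [-0.02  0.21  0.05] op 1.003
([-0.01097, -0.00068, 0.01767], [0.0002, 0.0001, 0.0008])
```

>>> play_rows(
  moves=[
    [[-0.0055,-0.0004,0.0088],[0,0,0.004],100],
    [[-0.011,-0.0007,0.0177],[0,0,0.004],100],
    [[-0.011,-0.0007,0.0177],[0,0,0],100],
    [[-0.011,-0.0007,0.0177],[0,0,0],100],
    [[-0.011,-0.0007,0.0177],[0,0,0],100],
    [[-0.011,-0.0007,0.0177],[0,0,0],100],
    [[-0.011,-0.0007,0.0177],[0,0,0],100],
    [[-0.011,-0.0007,0.0177],[0,0,0],100],
    [[-0.011,-0.0007,0.0177],[0,0,0],100],
    [[-0.011,-0.0007,0.0177],[0,0,0],100],
    [[-0.0055,-0.0004,0.0088],[0,0,0],100],
    [[0,0,0],[0,0,0],100],
  ],
)

```text
clock: 4.4
eef_pos: [598.0, -87.8, 210.3]
tcp_rot: [-3.088, 0.52, 2.987]
contact_force: [-0.0, -0.1, 0.4]
opening: 0.998
```

Run:
```python
from h import *
p,R=target(-.1,0); err(p,R);print(rows(p,R,10))
c=cams()
a=c["side"]["pixels"][80:180,240:390,::-1];b=c["top"]["pixels"][110:220,300:410,::-1]
f=lambda i,k:cv2.convertScaleAbs(cv2.resize(i,None,fx=k,fy=k,interpolation=2),alpha=1.6,beta=10)
A=f(a,3);B=f(b,3);C=np.zeros((330,780,3),np.uint8);C[:300,:450]=A;C[:330,450:]=B;cv2.imwrite("pics/a1.png",C)
```

```text
shift mm [ 2.33  2.35 58.19] rot [-0.0001 -0.0012 -0.0072] q [-0.099  0.085  2.091 -0.185  0.456 -1.355] t 4.4 F [-0.  -0.1  0.4] M [0.04 0.25 0.09] op 0.998
([0.00024, 0.00024, 0.00582], [-0.0, -0.0001, -0.0007])
```

View pics/a1.png

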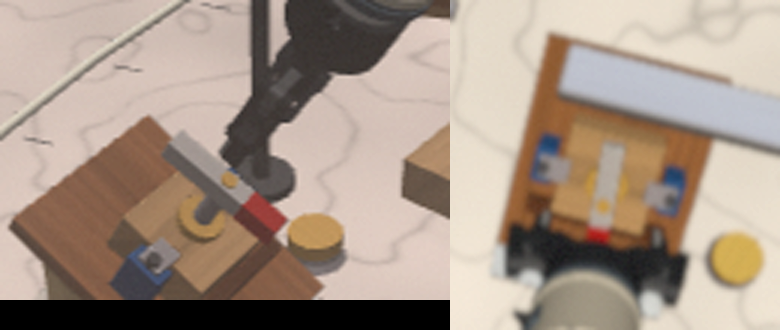

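The picture shows the fingers straddling the bar symmetrically in the top view, with the tips near (545,235) and (658,240) and the bar at x≈600. Clearance is fine, so I'm advancing along the axis.

>>> play_rows(
  moves=[
    [[0.0012,0.0012,0.005],[0,0,-0.007],100],
    [[0.0011,0.0011,0.008],[0,0,0],100],
    [[0,0,0.01],[0,0,0],100],
    [[0,0,0.01],[0,0,0],100],
    [[0,0,0.01],[0,0,0],100],
    [[0,0,0.008],[0,0,0],100],
    [[0,0,0.005],[0,0,0],100],
    [[0,0,0.0022],[0,0,0],100],
    [[0,0,0],[0,0,0],100],
    [[0,0,0],[0,0,0],100],
  ],
)

```text
clock: 5.5
eef_pos: [624.1, -92.7, 160.0]
tcp_rot: [-3.084, 0.521, 2.996]
contact_force: [0.2, 0.7, 0.2]
opening: 1.003
```

Run:
```python
from h import *
p,R=target(-.1,0); err(p,R)
c=cams()
a=c["side"]["pixels"][80:180,240:390,::-1];b=c["top"]["pixels"][110:220,300:410,::-1]
f=lambda i,k:cv2.convertScaleAbs(cv2.resize(i,None,fx=k,fy=k,interpolation=2),alpha=1.6,beta=10)
A=f(a,3);B=f(b,3);C=np.zeros((330,780,3),np.uint8);C[:300,:450]=A;C[:330,450:]=B;cv2.imwrite("pics/a2.png",C)
```

```text
shift mm [0.44 0.06 1.4 ] rot [0.0001 0.0007 0.0008] q [-0.104  0.203  2.088 -0.238  0.34  -1.31 ] t 5.5 F [0.2 0.7 0.2] M [0.08 0.22 0.02] op 1.003
```

View pics/a2.png

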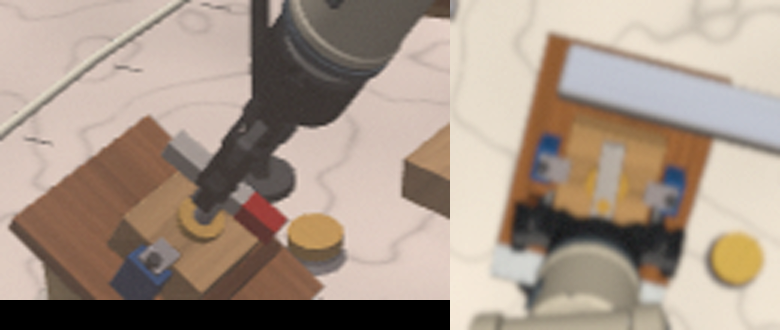

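The fingers straddle the bar's middle, and in the side crop the near finger crosses the bar at about (215,180). Closing gently.

>>> play_rows(
  moves=[
    [[0,0,0],[0,0,0],15],
    [[0,0,0],[0,0,0],15],
    [[0,0,0],[0,0,0],15],
    [[0,0,0],[0,0,0],15],
    [[0,0,0],[0,0,0],0],
    [[0,0,0],[0,0,0],0],
    [[0,0,0],[0,0,0],0],
  ],
  squeeze=40,
)

```text
clock: 6.3
eef_pos: [624.1, -92.8, 160.1]
tcp_rot: [-3.084, 0.521, 2.996]
contact_force: [-2.7, -0.8, 4.2]
opening: 0.206
```

Run:
```python
from h import *
p,R=target(-.1,0); err(p,R); s,p0,R0=now(); print('Ftool',R0.T@s['contact_force'],'Mtool',R0.T@s['wrist_torque'])
```

```text
shift mm [0.47 0.14 1.41] rot [0.     0.0008 0.0008] q [-0.104  0.203  2.088 -0.238  0.34  -1.31 ] t 6.3 F [-2.7 -0.8  4.2] M [-0.08  0.29 -0.11] op 0.206
Ftool [ 0.1265607  -1.51512275 -4.88368877] Mtool [0.16042691 0.27863285 0.01592998]
```

>>> play_rows(
  moves=[
    [[0,0,8e-05],[0,0,0.1],0],
    [[0,0,0.00012],[0,0,0.15],0],
    [[0,0,0.00012],[0,0,0.15],0],
    [[0,0,0.00012],[0,0,0.15],0],
    [[0,0,0.00012],[0,0,0.15],0],
    [[0,0,8e-05],[0,0,0.1],0],
    [[0,0,0],[0,0,0],0],
  ],
)

```text
clock: 7.0
eef_pos: [624.1, -93.0, 159.3]
tcp_rot: [2.785, 0.392, 2.106]
contact_force: [-3.8, -2.9, 5.1]
opening: 0.201
```

Run:
```python
from h import *
p,R=target(.7,0); err(p,R); s,p0,R0=now(); print('Ftool',R0.T@s['contact_force'],'Mtool',R0.T@s['wrist_torque'])
```

```text
shift mm [0.36 0.14 1.37] rot [-0.0001  0.0003 -0.0025] q [-0.104  0.204  2.088 -0.239  0.339 -0.506] t 7.0 F [-3.8 -2.9  5.1] M [-0.35  0.42 -0.33] op 0.201
Ftool [-2.46876512 -2.82042892 -5.88242644] Mtool [ 0.63093648 -0.11742666  0.06407045]
```

>>> play_rows(
  moves=[
    [[0,0,6e-05],[0,0,0.08],0],
    [[0,0,0.00012],[0,0,0.15],0],
    [[0,0,0.00012],[0,0,0.15],0],
    [[0,0,0.00012],[0,0,0.15],0],
    [[0,0,0.00012],[0,0,0.15],0],
    [[0,0,0.00012],[0,0,0.15],0],
    [[0,0,0.00012],[0,0,0.15],0],
    [[0,0,0.00012],[0,0,0.15],0],
    [[0,0,0.00012],[0,0,0.15],0],
    [[0,0,0.00012],[0,0,0.15],0],
    [[0,0,0.00012],[0,0,0.15],0],
    [[0,0,0.00012],[0,0,0.15],0],
    [[0,0,0.00012],[0,0,0.15],0],
    [[0,0,0.00012],[0,0,0.15],0],
    [[0,0,0.00012],[0,0,0.15],0],
    [[0,0,0.00012],[0,0,0.15],0],
    [[0,0,9e-05],[0,0,0.11],0],
    [[0,0,0],[0,0,0],0],
    [[0,0,0],[0,0,0],0],
  ],
)

```text
clock: 8.9
eef_pos: [624.1, -93.0, 157.0]
tcp_rot: [3.14, -0.522, -0.259]
contact_force: [-8.0, 0.3, 6.4]
opening: 0.207
```

Run:
```python
from h import *
p,R=target(np.pi,0); err(p,R); s,p0,R0=now(); print('Ftool',R0.T@s['contact_force'],'Mtool',R0.T@s['wrist_torque'])
c=cams()
a=c["side"]["pixels"][90:180,240:360,::-1];b=c["top"]["pixels"][110:220,300:410,::-1]
f=lambda i,k:cv2.convertScaleAbs(cv2.resize(i,None,fx=k,fy=k,interpolation=2),alpha=1.6,beta=10)
A=f(a,4);B=f(b,3)[:,:300];C=np.zeros((360,780,3),np.uint8);C[:360,:480]=A;C[:330,480:]=B;cv2.imwrite("pics/a3.png",C)
```

```text
shift mm [ 1.06 -0.31  1.3 ] rot [0.0004 0.0017 0.0022] q [-0.104  0.209  2.089 -0.24   0.337  1.933] t 8.9 F [-8.   0.3  6.4] M [ 0.    0.79 -0.14] op 0.207
Ftool [-3.59894088  1.7903406  -9.44215056] Mtool [-0.24203424 -0.75997321  0.02300494]
```

View pics/a3.png

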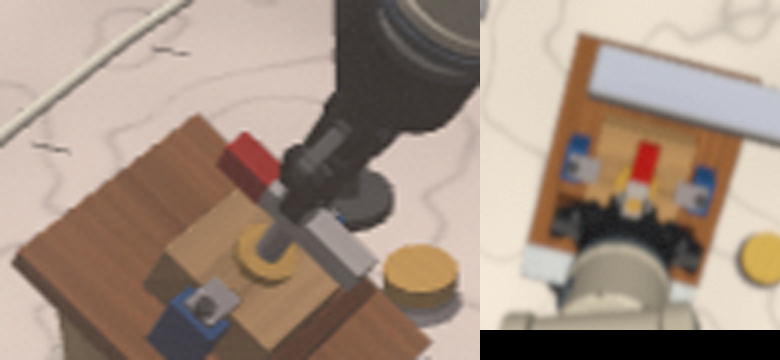

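Red now points uphill, at (248,160) in the side crop and (645,160) in the top crop, roughly parallel to the board's edges. Forces are small. Next is the quarter turn back.

>>> play_rows(
  moves=[
    [[0,0,-8e-05],[0,0,-0.11],0],
    [[0,0,-0.00012],[0,0,-0.15],0],
    [[0,0,-0.00012],[0,0,-0.15],0],
    [[0,0,-0.00012],[0,0,-0.15],0],
    [[0,0,-0.00012],[0,0,-0.15],0],
    [[0,0,-0.00012],[0,0,-0.15],0],
    [[0,0,-0.00012],[0,0,-0.15],0],
    [[0,0,-0.00012],[0,0,-0.15],0],
    [[0,0,-0.00012],[0,0,-0.15],0],
    [[0,0,-0.00012],[0,0,-0.15],0],
    [[0,0,-8e-05],[0,0,-0.11],0],
    [[0,0,0],[0,0,0],0],
    [[0,0,0],[0,0,0],0],
  ],
)

```text
clock: 10.3
eef_pos: [624.0, -93.2, 158.4]
tcp_rot: [2.619, 0.001, 1.31]
contact_force: [-5.4, -2.5, 6.2]
opening: 0.202
```

>>> play_rows(
  moves=[
    [[0,0,8e-05],[0,0,0.11],0],
    [[0,0,0.00012],[0,0,0.15],0],
    [[0,0,0.00012],[0,0,0.15],0],
    [[0,0,0.00012],[0,0,0.15],0],
    [[0,0,0.00012],[0,0,0.15],0],
    [[0,0,0.00012],[0,0,0.15],0],
    [[0,0,0.00012],[0,0,0.15],0],
    [[0,0,0.00012],[0,0,0.15],0],
    [[0,0,0.00012],[0,0,0.15],0],
    [[0,0,0.00012],[0,0,0.15],0],
    [[0,0,8e-05],[0,0,0.11],0],
    [[0,0,0],[0,0,0],0],
    [[0,0,0],[0,0,0],100],
    [[0,0,0],[0,0,0],100],
    [[0,0,0],[0,0,0],100],
    [[0,0,0],[0,0,0],100],
    [[0,0,0],[0,0,0],100],
  ],
)

```text
clock: 12.0
eef_pos: [625.4, -93.0, 157.6]
tcp_rot: [3.14, -0.524, -0.259]
contact_force: [0.1, -1.0, -0.3]
opening: 0.993
```

Run:
```python
from h import *
p,R=target(np.pi,0); err(p,R); s,p0,R0=now(); print('Ftool',R0.T@s['contact_force'],'Mtool',R0.T@s['wrist_torque'])
```

```text
shift mm [-0.37 -0.02  1.19] rot [-0.0002 -0.0005  0.0026] q [-0.104  0.209  2.087 -0.241  0.335  1.933] t 12.0 F [ 0.1 -1.  -0.3] M [ 0.07  0.22 -0.05] op 0.993
Ftool [0.17782837 0.9731689  0.43121964] Mtool [-0.01729386 -0.23493338  0.0493812 ]
```

>>> play_rows(
  moves=[
    [[0,0,-0.004],[0,0,0],100],
    [[0,0,-0.01],[0,0,0],100],
    [[0,0,-0.013],[0,0,0],100],
    [[0,0,-0.013],[0,0,0],100],
    [[0,0,-0.01],[0,0,0],100],
    [[0,0,-0.005],[0,0,-0.05],100],
    [[0,0,0],[0,0,-0.15],100],
    [[0,0,0],[0,0,-0.15],100],
    [[0,0,0],[0,0,-0.15],100],
    [[0,0,0],[0,0,-0.15],100],
    [[0,0,0],[0,0,-0.15],100],
    [[0,0,0],[0,0,-0.15],100],
    [[0,0,0],[0,0,-0.15],100],
    [[0,0,0],[0,0,-0.15],100],
    [[0,0,0],[0,0,-0.15],100],
    [[0,0,0],[0,0,-0.15],100],
    [[0,0,0],[0,0,-0.15],100],
    [[0,0,0],[0,0,-0.15],100],
    [[0,0,0],[0,0,-0.15],100],
    [[0,0,0],[0,0,-0.15],100],
  ],
)

```text
clock: 14.0
eef_pos: [598.6, -85.8, 206.1]
tcp_rot: [2.692, 0.281, 1.832]
contact_force: [0.4, -0.2, 0.1]
opening: 0.996
```

>>> play_rows(
  moves=[
    [[0,0,0],[0,0,-0.15],100],
    [[0,0,0],[0,0,-0.15],100],
    [[0,0,0],[0,0,-0.15],100],
    [[0,0,0],[0,0,-0.15],100],
    [[0,0,0],[0,0,-0.15],100],
    [[0,0,0],[0,0,-0.15],100],
    [[0,0,0],[0,0,-0.09],100],
    [[0,0,0],[0,0,0],100],
    [[0,0,0],[0,0,0],100],
  ],
)

```text
clock: 14.9
eef_pos: [598.7, -85.9, 205.8]
tcp_rot: [3.14, 0.525, 2.878]
contact_force: [-0.7, 0.2, -0.8]
opening: 1.002
```

Run:
```python
from h import *
p,R=target(np.pi,0,1); err(p,R)
c=cams()
a=c["side"]["pixels"][100:180,240:360,::-1];b=c["top"]["pixels"][110:220,300:410,::-1]
f=lambda i,k:cv2.convertScaleAbs(cv2.resize(i,None,fx=k,fy=k,interpolation=2),alpha=1.6,beta=10)
A=f(a,4);B=f(b,3)[:,:300];C=np.zeros((330,780,3),np.uint8);C[:320,:480]=A;C[:330,480:]=B;cv2.imwrite("pics/a4.png",C)
```

```text
shift mm [ 5.500e-01 -1.000e-02  5.679e+01] rot [ 0.0003  0.0011 -0.0019] q [-0.094  0.092  2.096 -0.196  0.443 -1.246] t 14.9 F [-0.7  0.2 -0.8] M [-0.01  0.25 -0.05] op 1.002
```

View pics/a4.png

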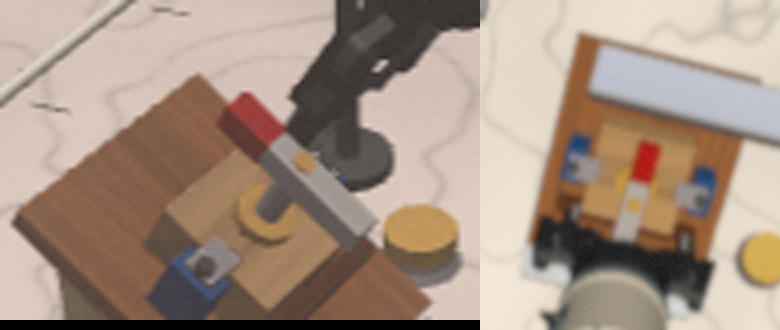

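The bar has stayed with red uphill, red end at (240,110) in the side crop and (648,150) in the top crop. I'm advancing, re-gripping and finishing the second forward stroke.

>>> play_rows(
  moves=[
    [[0.0005,0,0.005],[0,0,0],100],
    [[0,0,0.01],[0,0,0],100],
    [[0,0,0.012],[0,0,0],100],
    [[0,0,0.012],[0,0,0],100],
    [[0,0,0.01],[0,0,0],100],
    [[0,0,0.005],[0,0,0],100],
    [[0,0,0.0015],[0,0,0],100],
    [[0,0,0],[0,0,0],15],
    [[0,0,0],[0,0,0],15],
    [[0,0,0],[0,0,0],15],
    [[0,0,0],[0,0,0],15],
    [[0,0,0],[0,0,0],0],
    [[0,0,0],[0,0,0],0],
    [[0,0,0],[0,0,0],0],
  ],
  squeeze=40,
)

```text
clock: 16.4
eef_pos: [625.3, -93.1, 157.5]
tcp_rot: [-3.141, 0.525, 2.881]
contact_force: [-4.0, -0.1, 6.1]
opening: 0.206
```

>>> play_rows(
  moves=[
    [[0,0,8e-05],[0,0,0.11],0],
    [[0,0,0.00012],[0,0,0.15],0],
    [[0,0,0.00012],[0,0,0.15],0],
    [[0,0,0.00012],[0,0,0.15],0],
    [[0,0,0.00012],[0,0,0.15],0],
    [[0,0,0.00012],[0,0,0.15],0],
    [[0,0,0.00012],[0,0,0.15],0],
    [[0,0,0.00012],[0,0,0.15],0],
    [[0,0,0.00012],[0,0,0.15],0],
    [[0,0,0.00012],[0,0,0.15],0],
    [[0,0,8e-05],[0,0,0.11],0],
    [[0,0,0],[0,0,0],0],
    [[0,0,0],[0,0,0],0],
  ],
)

```text
clock: 17.7
eef_pos: [625.3, -93.4, 156.0]
tcp_rot: [2.618, 0.001, 1.31]
contact_force: [-5.4, -1.9, 6.3]
opening: 0.207
```

Run:
```python
from h import *
p,R=target(np.pi*1.5,0,1); err(p,R); s,p0,R0=now(); print('Ftool',R0.T@s['contact_force'],'Mtool',R0.T@s['wrist_torque'])
```

```text
shift mm [0.41 0.45 1.07] rot [0.0001 0.0004 0.0014] q [-0.105  0.212  2.089 -0.243  0.332  0.366] t 17.7 F [-5.4 -1.9  6.3] M [-0.4   0.56 -0.32] op 0.207
Ftool [-3.26485328 -0.91879907 -7.78530718] Mtool [ 0.43499172 -0.61613367  0.00748583]
```

Second stroke is at 3/4 turn and the forces are small. Next is a quarter turn back, then the last half turn forward.

>>> play_rows(
  moves=[
    [[0,0,-8e-05],[0,0,-0.11],0],
    [[0,0,-0.00012],[0,0,-0.15],0],
    [[0,0,-0.00012],[0,0,-0.15],0],
    [[0,0,-0.00012],[0,0,-0.15],0],
    [[0,0,-0.00012],[0,0,-0.15],0],
    [[0,0,-0.00012],[0,0,-0.15],0],
    [[0,0,-0.00012],[0,0,-0.15],0],
    [[0,0,-0.00012],[0,0,-0.15],0],
    [[0,0,-0.00012],[0,0,-0.15],0],
    [[0,0,-0.00012],[0,0,-0.15],0],
    [[0,0,-8e-05],[0,0,-0.11],0],
    [[0,0,0],[0,0,0],0],
    [[0,0,0],[0,0,0],0],
  ],
)

```text
clock: 19.0
eef_pos: [625.3, -93.1, 157.4]
tcp_rot: [-3.141, 0.525, 2.881]
contact_force: [-4.2, -0.9, 7.1]
opening: 0.207
```

>>> play_rows(
  moves=[
    [[0,0,8e-05],[0,0,0.11],0],
    [[0,0,0.00012],[0,0,0.15],0],
    [[0,0,0.00012],[0,0,0.15],0],
    [[0,0,0.00012],[0,0,0.15],0],
    [[0,0,0.00012],[0,0,0.15],0],
    [[0,0,0.00012],[0,0,0.15],0],
    [[0,0,0.00012],[0,0,0.15],0],
    [[0,0,0.00012],[0,0,0.15],0],
    [[0,0,0.00012],[0,0,0.15],0],
    [[0,0,0.00012],[0,0,0.15],0],
    [[0,0,0.00012],[0,0,0.15],0],
    [[0,0,0.00012],[0,0,0.15],0],
    [[0,0,0.00012],[0,0,0.15],0],
    [[0,0,0.00012],[0,0,0.15],0],
    [[0,0,0.00012],[0,0,0.15],0],
    [[0,0,0.00012],[0,0,0.15],0],
    [[0,0,0.00012],[0,0,0.15],0],
    [[0,0,0.00012],[0,0,0.15],0],
    [[0,0,0.00012],[0,0,0.15],0],
    [[0,0,0.00012],[0,0,0.15],0],
  ],
)

```text
clock: 21.0
eef_pos: [625.4, -93.4, 154.8]
tcp_rot: [3.04, -0.514, -0.059]
contact_force: [-7.2, 0.7, 7.7]
opening: 0.204
```

>>> play_rows(
  moves=[
    [[0,0,6e-05],[0,0,0.08],0],
    [[0,0,3e-05],[0,0,0.04],0],
    [[0,0,1e-05],[0,0,0.02],0],
    [[0,0,0],[0,0,0],0],
    [[0,0,0],[0,0,0],0],
  ],
)

```text
clock: 21.5
eef_pos: [625.4, -93.3, 154.6]
tcp_rot: [3.117, -0.522, -0.213]
contact_force: [-6.6, -0.3, 6.1]
opening: 0.208
```

Run:
```python
from h import *
p,R=target(np.pi*2,0,1); err(p,R); s,p0,R0=now(); print('Ftool',R0.T@s['contact_force'],'Mtool',R0.T@s['wrist_torque'])
```

```text
shift mm [ 1.06 -0.28  1.08] rot [0.0004 0.0009 0.0426] q [-0.105  0.214  2.089 -0.244  0.331  1.896] t 21.5 F [-6.6 -0.3  6.1] M [-0.08  0.7  -0.14] op 0.208
Ftool [-2.51615531  1.94720687 -8.42234921] Mtool [-0.27178293 -0.66924933 -0.00594519]
```

>>> play_rows(
  moves=[
    [[0,0,2e-05],[0,0,0.02],0],
    [[0,0,2e-05],[0,0,0.02],0],
    [[0,0,0],[0,0,0],0],
  ],
)

```text
clock: 21.8
eef_pos: [625.5, -93.4, 154.6]
tcp_rot: [3.14, -0.523, -0.26]
contact_force: [-7.1, 0.1, 7.2]
opening: 0.2
```

```bash
cat > m.py <<'E'
from h import *
p,R=target(np.pi*2,0,1); err(p,R); s,p0,R0=now(); print('Ftool',R0.T@s['contact_force'],'Mtool',R0.T@s['wrist_torque'])
E
python3 m.py
```

```text
shift mm [ 1.02 -0.32  1.04] rot [0.0004 0.0008 0.002 ] q [-0.105  0.214  2.089 -0.245  0.33   1.937] t 21.8 F [-7.1  0.1  7.2] M [-0.06  0.8  -0.11] op 0.2
Ftool [-2.40665184  1.69648894 -9.66560095] Mtool [-0.28299728 -0.75966916 -0.03586584]
```

>>> play_rows(
  moves=[
    [[0,0,0],[0,0,0.015],0],
    [[0,0,0],[0,0,0],0],
  ],
)

```text
clock: 22.0
eef_pos: [625.4, -93.3, 154.6]
tcp_rot: [-3.135, -0.523, -0.277]
contact_force: [-7.3, 0.6, 6.8]
opening: 0.205
```

```bash
python3 m.py
```

```text
shift mm [ 1.08 -0.31  1.04] rot [ 0.0004  0.0009 -0.0129] q [-0.105  0.214  2.089 -0.244  0.33   1.952] t 22.0 F [-7.3  0.6  6.8] M [-0.11  0.82 -0.06] op 0.205
Ftool [-2.82080598  1.36069386 -9.4570632 ] Mtool [-0.31647749 -0.75563662 -0.11074672]
```

>>> play_rows(
  moves=[
    [[0,0,0],[0,0,0.015],0],
    [[0,0,0],[0,0,0],0],
  ],
)

```text
clock: 22.2
eef_pos: [625.4, -93.3, 154.6]
tcp_rot: [-3.126, -0.523, -0.294]
contact_force: [-7.3, 0.4, 6.8]
opening: 0.205
```

```bash
python3 m.py
python3 - <<'E'
from h import *
for i in range(5):
    s,p0,R0=now(); print((R0.T@s['wrist_torque']).round(3)); grab_frame("top")
E
```

```text
shift mm [ 1.04 -0.33  1.03] rot [ 0.0004  0.0008 -0.0276] q [-0.105  0.214  2.089 -0.245  0.33   1.967] t 22.2 F [-7.3  0.4  6.8] M [-0.1   0.76 -0.01] op 0.205
Ftool [-2.77705191  1.5991346  -9.50804103] Mtool [-0.28365954 -0.70416893 -0.13585269]
[-0.284 -0.704 -0.136]
[-0.311 -0.704 -0.118]
[-0.27  -0.77  -0.121]
[-0.309 -0.728 -0.182]
[-0.265 -0.725 -0.104]
```

>>> play_rows(
  moves=[
    [[0,0,0],[0,0,0.02],0],
    [[0,0,0],[0,0,0.01],0],
    [[0,0,0],[0,0,0],0],
  ],
)

```text
clock: 22.75
eef_pos: [625.4, -93.3, 154.6]
tcp_rot: [-3.109, -0.522, -0.327]
contact_force: [-7.3, 0.6, 6.9]
opening: 0.205
```

```bash
python3 m.py
python3 - <<'E'
from h import *
for i in range(5):
    s,p0,R0=now(); print((R0.T@s['wrist_torque']).round(3)); grab_frame("top")
E
```

```text
shift mm [ 1.03 -0.37  1.02] rot [ 0.0005  0.0008 -0.0569] q [-0.104  0.214  2.089 -0.245  0.33   1.996] t 22.8 F [-7.3  0.6  6.9] M [-0.17  0.85  0.17] op 0.205
Ftool [-2.7587867   1.46997365 -9.5503014 ] Mtool [-0.28520261 -0.7606269  -0.34117748]
[-0.285 -0.761 -0.341]
[-0.312 -0.691 -0.337]
[-0.334 -0.734 -0.387]
[-0.321 -0.698 -0.38 ]
[-0.333 -0.743 -0.4  ]
```

The torque has climbed past 0.35 N m, so the tap is at its hard stop. I'm relaxing the twist, releasing and backing off along the axis.

>>> play_rows(
  moves=[
    [[0,0,0],[0,0,-0.015],0],
    [[0,0,0],[0,0,-0.015],0],
    [[0,0,0],[0,0,0],0],
    [[0,0,0],[0,0,0],100],
    [[0,0,0],[0,0,0],100],
    [[0,0,0],[0,0,0],100],
    [[0,0,0],[0,0,0],100],
    [[0,0,0],[0,0,0],100],
    [[0,0,-0.004],[0,0,0],100],
    [[0,0,-0.01],[0,0,0],100],
    [[0,0,-0.015],[0,0,0],100],
    [[0,0,-0.02],[0,0,0],100],
    [[0,0,-0.02],[0,0,0],100],
    [[0,0,-0.02],[0,0,0],100],
    [[0,0,-0.02],[0,0,0],100],
    [[0,0,-0.02],[0,0,0],100],
    [[0,0,-0.015],[0,0,0],100],
    [[0,0,-0.006],[0,0,0],100],
    [[0,0,0],[0,0,0],100],
  ],
)

```text
clock: 24.9
eef_pos: [553.9, -73.7, 285.9]
tcp_rot: [-3.125, -0.526, -0.294]
contact_force: [-0.4, 0.3, -1.0]
opening: 1.004
```

Run:
```python
from h import *
p,R=target(np.pi*2,150,1); err(p,R)
c=cams()
for n in c: cv2.imwrite(f"pics/end_{n}.png",c[n]["pixels"][:,:,::-1])
a=c["side"]["pixels"][115:175,270:350,::-1];b=c["top"]["pixels"][145:205,322:382,::-1]
f=lambda i,k:cv2.convertScaleAbs(cv2.resize(i,None,fx=k,fy=k,interpolation=2),alpha=1.6,beta=10)
A=f(a,5);B=f(b,6);C=np.zeros((360,760,3),np.uint8);C[:300,:400]=A;C[:,400:]=B;cv2.imwrite("pics/a5.png",C)
```

```text
shift mm [-0.39  0.12  1.85] rot [-0.0008 -0.0025 -0.0275] q [-0.073 -0.093  2.081 -0.157  0.641  1.888] t 24.9 F [-0.4  0.3 -1. ] M [0.06 0.22 0.04] op 1.004
```

View pics/a5.png

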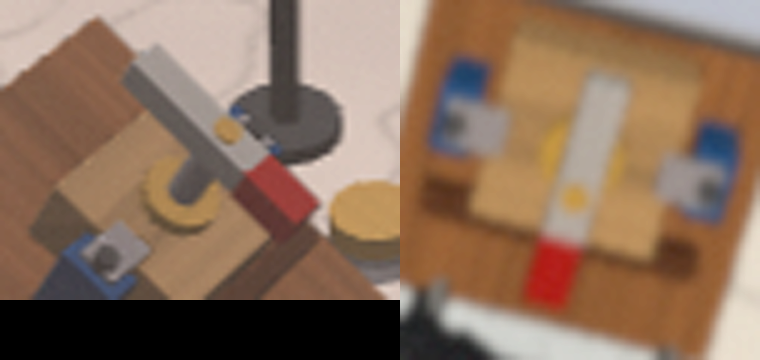

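View pics/end_side.png

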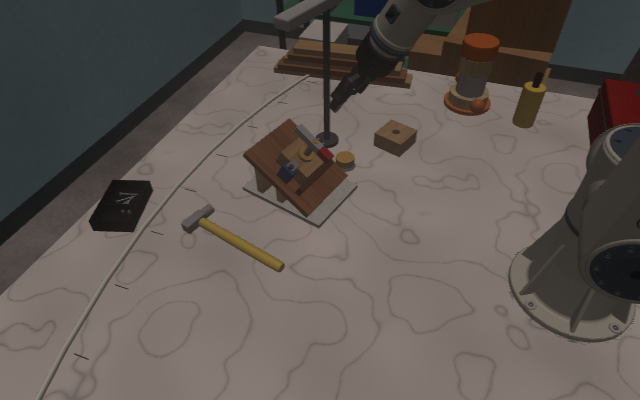

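The red end points downhill, at (548,275) in the top crop and parallel to the board. The collar is seated on the wood at (183,192) in the side crop. The hammer, tin and spare blank are where they were, and the gripper is clear. Handing in.

```bash
python3 -c "
from rig import *
print(sign_off())"
```

```text
the job is handed in; nothing more can be done
None
```

The tapping job is finished and handed in at about 25 s on the robot's clock. I drove the tap from about -0.1 rad in the order asked: to uphill, back a quarter, forward half, back a quarter, then forward half to home. I let go once, at red-uphill in the middle of the second forward stroke, and re-gripped to keep the last joint in range.

**Checks that agreed:**
- **Home position:** At the end the twisting torque rose to about 0.35–0.4 N m, against about 0.1 N m for normal turning. That means the tap reached its hard stop, with the collar home.
- **Last pictures:** The red end points downhill, parallel to the board, and the collar is on the wood. The side picture shows the hammer, wax tin and spare blank where they were.
- **Robot:** The open gripper was about 150 mm back along the tap's axis and touching nothing. Wrist force read about 12 N or less at every check.

**Less certain:**
- **Jig heading:** My separate estimates from the pictures ranged from -13.6° to -15.8°. I used -15°, so the intermediate turn angles could be off by about 1–2°. The hard stop settled the final angle.
- **Grip depth:** The grip sat about 1 mm shallower along the axis than planned.

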